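Refit the gas ring's knob and hold it pressed

TASK

Take the folded metal guard off the bare control spindle of the small gas ring and hang it astride the bar of the towel rail stand, letting go of it there. Then turn the loose control knob so that its D-shaped bore matches the spindle, push it fully home on the spindle, and press it down all the way against the spring, as for lighting the burner; finish while still holding the knob pressed down. Leave the other things on the worktop where they are.

Things in the scene. Friction and masses are not known exactly. Their poses are not given: they have to be found in the camera images.
- cooker: Small white single-burner gas ring, 205 x 180 mm, fixed to the worktop. Origin: on the worktop straight below the spindle's axis; z up. Its steel control plate, 60 mm above the worktop, reaches from 48 mm in front of the spindle (-x, the front, with a small black off mark 40 mm in front of the spindle) to 40 mm behind it, 86 mm to each side. Burner and pan support stand behind it at +x 30 to 165 mm, up to 95 mm above the worktop.
- spindle_tip (a point): Centre of the top end of the upright steel D-shaft (spindle) in the control plate: 14 mm across, standing 26 mm above the plate, its one flat 3 mm from the axis; top edge chamfered 1.5 mm. The flat faces the cooker's front: this frame's (and the cooker's) -x. It does not turn; it only moves down when pressed.
- spindle (a joint): How far the spindle is pressed down, m: 0 free, 0.006 at its stop. A spring holds it up: 2 N to start, 6 N at 0.004, 8 N at the stop. It springs back when released.
- knob_center (a point): Black cooker knob lying bore-down on the worktop, 38 mm high, 60 g; this point is on its axis half-way up (19 mm above its underside). Skirt 48 mm across and 20 mm high; on top a flat-sided grip bar 12 mm wide (along the knob's y), 40 mm long (along x), 18 mm high, running from 20 to 38 mm above the underside. A pointer nib sticks out of the skirt's side at the knob's -x, to 32 mm from the axis, and a short white line on the bar's top lies on the same side.
- knob_seat (a point): Centre of the closed end of the knob's bore, 17 mm above its underside. The bore is D-shaped, 16 mm across with its flat 4 mm from the axis on the pointer's side (-x), mouth chamfered 1.5 mm: it goes on (1 mm clearance) only with the pointer towards the cooker's front, within about 0.15 rad. Seated, this point meets the spindle's tip and the underside is 9 mm above the control plate (3 mm when fully pressed).
- guard_center (a point): Loose guard of folded aluminium sheet 3 mm thick, 90 g, shaped like an upside-down U with a peaked roof; at first it stands on the control plate astride the spindle, its channel open along its own x. 56 mm long (x), 36 mm over its two flat upright legs (along y), 30 mm between them; legs 42 mm high, peak 52 mm above the feet. This point is its middle, 25 mm above the feet. The underside of the peak is about 23 mm above this point.
- rail_mid (a point): Middle of the horizontal steel bar of the fixed towel rail stand, on the bar's axis, 140 mm above the worktop; bar 12 mm thick, along this frame's x, 150 mm between the two posts; wooden foot 180 x 70 mm. Hung astride the bar, the guard's middle is about 17 mm below this point.
- guard: The guard itself; origin between its feet, at their level, 25 mm below point guard_center; same axes.
- knob: The knob itself; origin on its axis at its underside, 19 mm below point knob_center; same axes.
- rail: The towel rail stand itself; origin on the worktop below the bar's middle; same axes. Beware: a wall cupboard hangs over the back of the worktop, its underside 0.46 m up, its front about 0.6 m ahead of the robot in the middle (0.52 at y 0.3, 0.68 at y -0.3): cross close to the robot, not in a wide arc.
- salt_shaker: Bystander: salt shaker, 44 mm across, 90 mm high; origin at its underside. Leave alone.
- herb_jar: Bystander: small glass jar with a black cap, 45 mm across, 105 mm high; origin at its underside. Leave alone.
- steel_cup: Bystander: steel cup, 76 mm across, 98 mm high; origin at its underside. Leave alone.
- lemon: Bystander: lemon, 71 x 53 x 51 mm; origin at its underside. Leave alone.

How it is judged:
By the outcome, as a careful person would: the job done as asked, in the order asked, and still so for the second after the job is handed in, while the arm keeps its last pose, push and grip.
It also fails if it takes over 58 s, if anything falls off the work surface, if the arm or the gripper's body presses on something with over 40 N, if the wrist force passes 120 N, or if a joint passes its speed limit or range.

ROBOT

A 6-joint arm with a two-finger parallel gripper is mounted at the origin on a cart in front of the work surface, level with it; the furniture and walls round the work are solid. World frame = base frame: x ahead of the robot, y to its left, z up, the work surface at z = 0. Lengths are in m, angles in rad, forces in N, time in s.
With the tool pointing down it reaches from about 0.275 to 0.975 m from the base axis. Payload 8.4 kg.
Tool frame: the origin (TCP) lies where the fingers leave the gripper's body, on its centre line; the fingertips stand 88 mm ahead of it and the grasp point (between the pads) lies 69 mm ahead of it; z points along the fingers, y is the line along which they close (so a half turn about z gives the same grasp; the last joint's range is limited). The gripper opens to 92 mm and grips with 3 to 60 N. Pads are 20 mm wide; open, the fingers measure 128 mm over their backs; the gripper's body (75 mm by 189 mm) begins 69 mm behind the grasp point.
Start: joints at [1.145, 0.353, 1.633, -0, 1.155, -0.002], TCP at [0.257, 0.57, 0.303] pointing down, gripper open.
Joint ranges: [-2.63, 2.63], [-0.92, 2.1], [0.06, 2.66], [-1.3, 4.44], [0, 2.69], [-3.02, 3.02]. Speed limits (rad/s): [2.22, 2.22, 2.79, 3.14, 3.14, 3.14].

INTERFACE

Orientations are given as [roll, pitch, yaw] about the fixed x, y, z axes, in that order (R = Rz(yaw) Ry(pitch) Rx(roll)).
In Python, from station import r gives the robot as it stands.
- The arm moves only by the tool servo_tool, never from a script. Its argument "deltas" is a list of rows, each a list of 7 numbers: the shift along the tool's x, y, z in cm, then the turn, a rotation vector about the tool's x, y, z in rad, then the finger opening in cm, from 0 to 9.19. A call has 1 to 10 rows; each row is the pose to reach, as a shift and turn from the pose commanded when the call began, along the tool's axes at that moment; what a row does not reach only later rows make up. A row lasts 1/8 s, in which the tool goes at most 62.5 mm and 10.7 degrees, less where a joint would pass 70% of its speed; a pose out of reach is approached as far as the arm can. A call with a gripper value outside its range is refused whole. The fingers move at their own pace and stop on an object; "force" is the grip in N (left out, the last holds). Time passes only in rows, so rows that repeat a pose let the fingers close. It gives the time, the measured TCP pose, the force, the opening and the grip force at its end, in the units of the state.
- r.get_state(): the state, without advancing time (a new reading comes with each control period).
- r.capture(name): name is "scene" or "top" or "wrist"; returns the picture (384x512x3 uint8, red, green, blue); there is no depth.
- r.camera_model(name): a dict with "fx", "fy", "cx", "cy" (pixels), "R" (3x3) and "t" (3): a world point X has camera coordinates R X + t. Camera axes: x right, y down, z forward; pixel columns grow to the right and rows downward; lengths in m; the calibration is good to about 2 mm. A picture is of the moment at which its call begins: read the wrist's pose just before it. camera_model takes no time and is no camera call; for the wrist camera it gives the pose at the moment of the call.
- r.finish_job(): hands the job in; it is judged then, once.
The state is a dict: "clock": time; "joint_pos": joint angles; "qd": joint speeds; "tau": joint torques, N m; "position": TCP position; "ee_rot": TCP orientation; "contact_force": force on the tool from outside, world axes, zero at the start; "wrist_torque": the same for the moment, N m; "width": finger opening in m; "grasp_force": force on a finger pad.
Only numpy, scipy, OpenCV 4.12 (cv2) and the standard library are available. Lean on these libraries where they do the work, as an engineer would, in place of code of your own. Each camera call takes 0.05 s, during which the arm holds its last target. There are 200 camera calls.

## Working session

There is one attempt and no reset: what is moved stays moved. The work goes in short steps, Python scripts to look and compute and a tool call to move; the robot and the scene stay as the last step left them, time stands still between calls to the robot, and variables do not carry over. Pictures are saved under pics/ and viewed, at most 10 in all, crops included, and the job is handed in when it is done.

Besides the shell and the picture viewer there is one more tool, called after "Request:" as name([rows], argument=value, ...), one row to a line, values as JSON. servo_tool: Moves the arm, as the interface text tells. Its arguments: {"type":"object","properties":{"deltas":{"type":"array"},"force":{"type":"number"}},"required":["deltas"]}

```bash
mkdir -p pics; ls; python3 - <<'E'
from station import r
import cv2,numpy as np
for n in ("scene","top"):
    im=r.capture(n); cv2.imwrite(f"pics/{n}0.png",im[:,:,::-1])
    c=r.camera_model(n); R=np.array(c["R"]); print(n,c["fx"],c["cx"],c["cy"],(-R.T@np.array(c["t"])).round(3),R.round(3).tolist())
a=cv2.imread("pics/scene0.png");b=cv2.imread("pics/top0.png")
print(r.get_state())
E
```

```text
pics
scene 428.41204588338206 256.99620306399595 188.71493278273272 [-0.141 -0.805  0.684] [[0.78, -0.626, -0.018], [-0.313, -0.364, -0.877], [0.543, 0.69, -0.48]]
top 390.88656412683974 258.3630410815386 190.8597938240836 [0.342 0.006 0.998] [[-0.018, -1.0, 0.01], [-0.983, 0.016, -0.182], [0.182, -0.013, -0.983]]
{'clock': 0.1, 'joint_pos': array([ 1.14460268e+00,  3.53576694e-01,  1.63405320e+00, -4.74022870e-06,
        1.15519852e+00, -2.38308002e-03]), 'qd': array([-0.00102584, -0.00332314, -0.00091473,  0.00130279, -0.00183751,
       -0.00137432]), 'tau': array([-7.51286734e-04, -5.94901013e+01, -3.34933984e+01,  6.97999354e-02,
        1.83469435e-02,  2.54878290e-05]), 'position': array([0.25687613, 0.56940447, 0.30204288]), 'ee_rot': array([-3.14035688e+00,  1.38941982e-06,  2.71778401e+00]), 'contact_force': array([-0.12987582, -0.0667854 , -0.8389536 ]), 'wrist_torque': array([ 0.00937187, -0.03204389, -0.01061586]), 'grasp_force': 0.0, 'width': 0.09161851196822753}
```

View pics/top0.png

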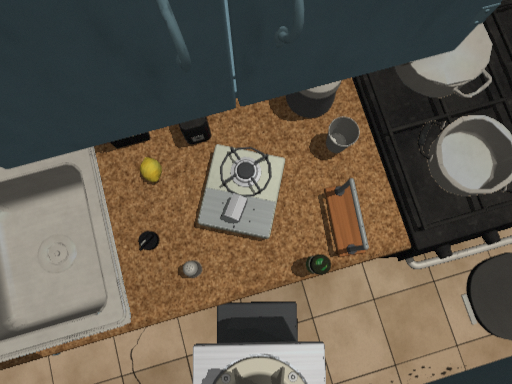

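View pics/scene0.png

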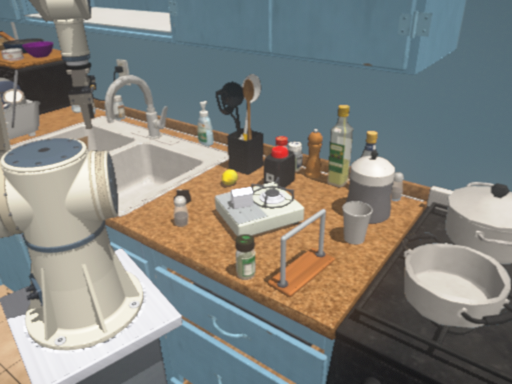

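The top view shows the knob at (148,240), guard at (235,207) on the cooker's plate, and the rail bar from about (350,180) to (366,248). I'll enlarge it for pixel accuracy.

```bash
cat > h.py <<'E'
import numpy as np,cv2
from station import r
def ray(c,u,v):
    R=np.array(c["R"]);t=np.array(c["t"]).ravel()
    d=R.T@np.array([(u-c["cx"])/c["fx"],(v-c["cy"])/c["fy"],1]);return -R.T@t,d
def onz(c,u,v,z):
    o,d=ray(c,u,v);return o+d*(z-o[2])/d[2]
def proj(c,X):
    p=np.array(c["R"])@np.array(X)+np.array(c["t"]).ravel();return np.array([c["fx"]*p[0]/p[2]+c["cx"],c["fy"]*p[1]/p[2]+c["cy"]])
E
python3 - <<'E'
from h import *
a=cv2.imread("pics/top0.png")
A=cv2.resize(a[195:260,125:275],None,fx=5.3,fy=5.3,interpolation=cv2.INTER_CUBIC)
B=cv2.resize(a[170:260,315:385],None,fx=3,fy=3,interpolation=cv2.INTER_CUBIC)
C=cv2.resize(a[140:245,190:290],None,fx=2.4,fy=2.4,interpolation=cv2.INTER_CUBIC)
o=np.zeros((600,800,3),np.uint8);o[:A.shape[0],:A.shape[1]]=A[:, :800];y=A.shape[0]
h=min(600-y,252);o[y:y+h,:C.shape[1]]=C[:h];o[y:y+h,300:300+B.shape[1]]=B[:h]
print(A.shape,B.shape,C.shape)
cv2.imwrite("pics/crop0.png",o)
E
```

```text
(344, 795, 3) (270, 210, 3) (252, 240, 3)
```

View pics/crop0.png

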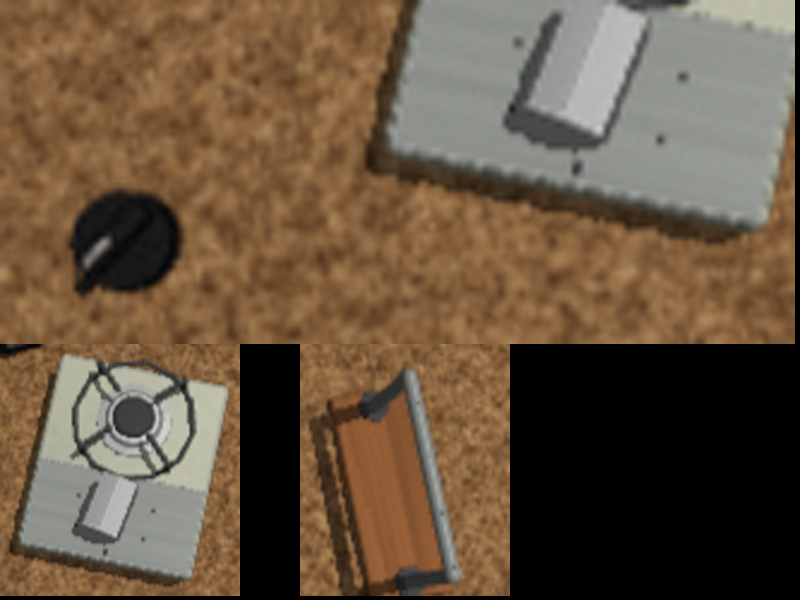

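The crop shows the knob's skirt centre at about (148.8,240.3) with its pointer to the lower left, the off mark at (233.9,226.5), the guard ridge from (232.2,218.6) to (239.2,196), and the bar ends at (352,180) and (367,248).

```bash
python3 - <<'E'
from h import *
c=r.camera_model("top")
f=lambda x,y:(125+x/5.3,195+y/5.3)
def P(n,u,v,z): 
    p=onz(c,u,v,z);print(n,p.round(4));return p
k=P("knob",*f(126,240),.012); n=P("nib",*f(80,290),.008); print("knob yaw(-x dir)",np.arctan2(*(n-k)[1::-1]))
w1=P("w",*f(95,250),.038)
L=P("FL",*f(388,155),.06);Rr=P("FR",*f(765,225),.06); o=P("off",*f(577,167),.06)
d=(L-Rr);d/=np.linalg.norm(d);print("len",np.linalg.norm(L-Rr)); yaw=np.arctan2(d[1],d[0])-np.pi/2; print("cooker yaw",yaw)
x=np.array([np.cos(yaw),np.sin(yaw),0]);print("spindle from off",o+.04*x,"from edge",(L+Rr)/2+.048*x)
a=P("rF",*f(568,125),.112);b=P("rB",*f(605,5),.112);print("guard yaw",np.arctan2(*(b-a)[1::-1]),np.linalg.norm(b-a))
p=[P("eFL",*f(527,105),.102),P("eFR",*f(605,143),.102),P("eBR",*f(648,18),.102)]
print("guard c",(p[0]+p[2])/2, "yaw e",np.arctan2(*(p[2]-p[1])[1::-1]),np.linalg.norm(p[2]-p[1]),np.linalg.norm(p[0]-p[1]))
a=P("bar1",352,180,.14);b=P("bar2",367,248,.14);print((a+b)/2,np.linalg.norm(a-b),np.arctan2(*(a-b)[1::-1]))
print("wrist cam"); c=r.camera_model("wrist");R=np.array(c["R"]);s=r.get_state();print(c["fx"],-R.T@np.array(c["t"])-s["position"],R.round(2).tolist())
E
```

```text
knob [0.4037 0.2685 0.012 ]
nib [0.3809 0.2904 0.008 ]
knob yaw(-x dir) 2.3763977586799436
w [0.3978 0.2756 0.038 ]
FL [0.437  0.1387 0.06  ]
FR [ 0.4025 -0.0313  0.06  ]
off [0.4301 0.0532 0.06  ]
len 0.1734620804740321
cooker yaw -0.20009265469185666
spindle from off [0.46928899 0.04525559 0.06      ] from edge [0.46677668 0.0441399  0.06      ]
rF [0.4433 0.0543 0.112 ]
rB [0.4953 0.038  0.112 ]
guard yaw -0.3044862981947672 0.05450468574987675
eFL [0.4535 0.0726 0.102 ]
eFR [0.4364 0.0389 0.102 ]
eBR [0.491  0.0196 0.102 ]
guard c [0.4722258  0.04609018 0.102     ] yaw e -0.34029283473023564 0.05792030425665733 0.03783739157120078
bar1 [ 0.5228 -0.2172  0.14  ]
bar2 [ 0.3708 -0.2406  0.14  ]
[ 0.44680802 -0.22892676  0.14      ] 0.15377921584297213 0.15302600371296368
wrist cam
318.48893076724204 [-0.0649464   0.03091307  0.08269359] [[0.41, 0.91, -0.0], [0.88, -0.4, 0.26], [0.23, -0.11, -0.97]]
```

Request:
servo_tool([
  [-6, -5.7, 0.4, 0, 0, 0, 9],
  [-12, -11.4, 0.8, 0, 0, 0, 9],
  [-18, -17.1, 1.2, 0, 0, -0.05, 9],
  [-24, -22.8, 1.6, 0, 0, -0.1, 9],
  [-30, -28.5, 2, 0, 0, -0.1, 9],
  [-36, -34.2, 2.6, 0, 0, -0.1, 9],
  [-40.9, -39, 3.2, 0, 0, -0.1, 9],
  [-40.9, -39, 3.2, 0, 0, -0.1, 9],
  [-40.9, -39, 3.2, 0, 0, -0.1, 9],
])

```text
clock: 1.23
position: [0.4685, 0.0473, 0.2708]
ee_rot: [3.141, 0.0, 2.818]
contact_force: [1.8, 0.3, 0.7]
width: 0.0902
grasp_force: 0.0
```

```bash
cat >> h.py <<'E'
from scipy.spatial.transform import Rotation as Ro
def look(n):
    c=r.camera_model("wrist"); im=r.capture("wrist"); cv2.imwrite(f"pics/{n}.png",im[:,:,::-1]); np.savez(f"pics/{n}.npz",**{k:np.array(c[k]) for k in c if k in("fx","fy","cx","cy","R","t")})
    return c,im
def goto(p,yaw):
    "tool delta (cm, rotvec) from the measured pose to TCP p, pointing down, x-axis heading yaw"
    s=r.get_state();R0=Ro.from_euler("xyz",s["ee_rot"]);R1=Ro.from_euler("xyz",[np.pi,0,yaw])
    print("now",s["position"].round(4),s["ee_rot"].round(3),"clock",round(s["clock"],2)); print("delta cm",(R0.inv().apply(np.array(p)-s["position"])*100).round(2),"rot",(R0.inv()*R1).as_rotvec().round(3))
E
python3 - <<'E'
from h import *
look("w1"); s=r.get_state(); print(s["position"],s["ee_rot"],s["clock"],s["contact_force"])
E
```

```text
[0.47057265 0.04176314 0.27055358] [-3.13918592e+00  2.44144336e-03  2.81612298e+00] 1.275 [ 2.13573964 -2.86096114  0.61377058]
```

View pics/w1.png

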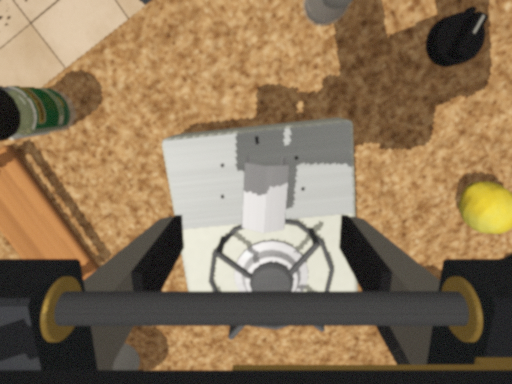

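The wrist view shows the guard upright at about (265,195) and the off mark at about (257,140). The arm was still settling, so I'll look again at rest and crop.

Request:
servo_tool([
  [0, 0, 0, 0, 0, 0, 9],
  [0, 0, 0, 0, 0, 0, 9],
])

```text
clock: 1.52
position: [0.4677, 0.05, 0.2708]
ee_rot: [3.142, -0.001, 2.818]
contact_force: [-0.3, 0.0, 0.7]
width: 0.09
grasp_force: 0.0
```

```bash
python3 - <<'E'
from h import *
c,im=look("w2"); s=r.get_state(); print(s["position"],s["ee_rot"],s["contact_force"])
cv2.imwrite("pics/w2c.png",cv2.resize(im[110:250,160:360,::-1],None,fx=4,fy=4,interpolation=cv2.INTER_CUBIC))
E
```

```text
[0.46768383 0.0503372  0.27087073] [ 3.14152694e+00 -4.60928941e-04  2.81903001e+00] [-0.23038645  0.42713957 -0.60451352]
```

View pics/w2c.png

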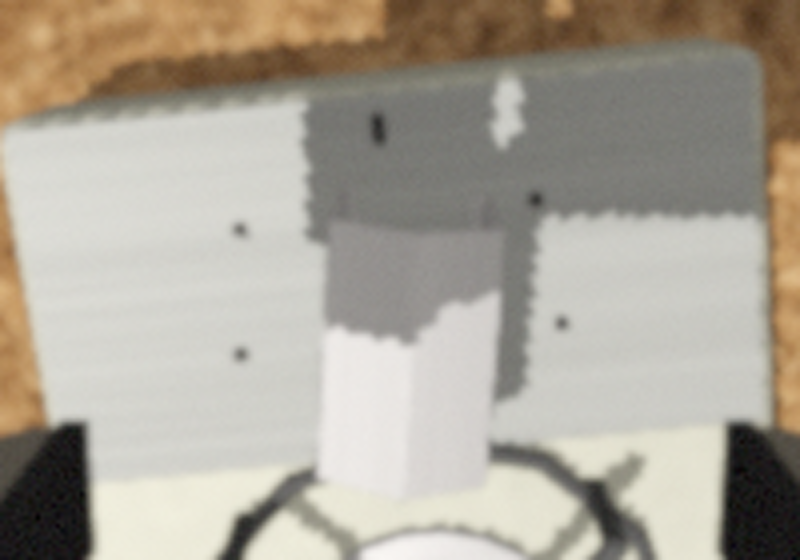

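In the crop, the roof corners are (328,225), (505,230), (318,480), (488,490), the ridge runs (417,232) to (408,500), and the off mark is at (377,130).

```bash
python3 - <<'E'
from h import *
c=dict(np.load("pics/w2.npz"))
P=lambda x,y,z:onz(c,160+x/4,110+y/4,z)
a=lambda v:round(float(np.arctan2(v[1],v[0])),3)
FL,FR,BL,BR=[P(x,y,.102) for x,y in((328,225),(505,230),(318,480),(488,490))]
rf,rb=P(417,232,.112),P(408,500,.112)
print("c eaves",(FL+FR+BL+BR)/4,"ridge",(rf+rb)/2,"len",np.linalg.norm(FL-BL),np.linalg.norm(FL-FR),np.linalg.norm(rf-rb))
print("yaws",a(BL-FL),a(BR-FR),a(rb-rf),a(FR-FL)-np.pi/2)
o=P(377,130,.06);L=P(5,130,.06);R=P(765,57,.06);y=a(R-L)-np.pi/2;print("cooker yaw",y,np.linalg.norm(L-R))
x=np.array([np.cos(y),np.sin(y),0]);print("spindle",o+.04*x,(L+R)/2+.048*x)
goto([(rf+rb)[0]/2,(rf+rb)[1]/2,.157],a(rb-rf)+np.pi)
E
```

```text
c eaves [0.47440399 0.05028444 0.102     ] ridge [0.47360404 0.05108706 0.112     ] len 0.055033393815614 0.03558407649953821 0.055801737583139985
yaws -0.376 -0.367 -0.353 -0.3517963267948965
cooker yaw -0.2277963267948966 0.1743499338596562
spindle [0.47097619 0.04762641 0.06      ] [0.47133216 0.04960987 0.06      ]
now [0.4677 0.0503 0.2709] [ 3.142 -0.     2.819] clock 1.57
delta cm [-0.54  0.26 11.39] rot [ 0.   -0.    0.03]
```

Request:
servo_tool([
  [-0.5, 0.2, 4, 0, 0, 0.04, 9],
  [-0.5, 0.2, 8, 0, 0, 0.04, 7],
  [-0.5, 0.2, 10.5, 0, 0, 0.04, 6],
  [-0.5, 0.2, 11.3, 0, 0, 0.04, 5.5],
  [-0.5, 0.2, 11.3, 0, 0, 0.04, 4.5],
  [-0.5, 0.2, 11.3, 0, 0, 0.04, 2.5],
  [-0.5, 0.2, 11.3, 0, 0, 0.04, 2.5],
  [-0.5, 0.2, 11.3, 0, 0, 0.04, 2.5],
  [-0.5, 0.2, 11.3, 0, 0, 0.04, 2.5],
], force=12)

```text
clock: 2.7
position: [0.4741, 0.0498, 0.1589]
ee_rot: [3.141, 0.001, 2.777]
contact_force: [-1.6, 2.0, 7.1]
width: 0.0359
grasp_force: 12.0
```

Request:
servo_tool([
  [0, 0, -3, 0, 0, 0, 2.5],
  [0, 0, -8, 0, 0, 0, 2.5],
  [0, 0, -12, 0, 0, 0, 2.5],
  [-1, -4.5, -12.2, 0, 0, -0.1, 2.5],
  [-2.5, -10, -12.2, 0, 0, -0.2, 2.5],
  [-4, -15.5, -12.2, 0, 0, -0.3, 2.5],
  [-5.5, -21, -12.2, 0, 0, -0.4, 2.5],
  [-7, -25.5, -12.2, 0, 0, -0.5, 2.5],
  [-7.4, -27, -12.2, 0, 0, -0.52, 2.5],
  [-7.4, -27, -12.2, 0, 0, -0.52, 2.5],
])

```text
clock: 3.95
position: [0.4462, -0.23, 0.28]
ee_rot: [-3.142, 0.0, -2.988]
contact_force: [-0.1, -0.1, -2.0]
width: 0.036
grasp_force: 12.0
```

Request:
servo_tool([
  [0, 0, 0, 0, 0, 0, 2.5],
  [0, 0, 0, 0, 0, 0, 2.5],
  [0, 0, 0, 0, 0, 0, 2.5],
])

```text
clock: 4.32
position: [0.4467, -0.2283, 0.28]
ee_rot: [-3.142, 0.0, -2.984]
contact_force: [-0.0, 0.1, -1.5]
width: 0.036
grasp_force: 12.0
```

```bash
python3 - <<'E'
from h import *
c,im=look("w3"); s=r.get_state(); print(s["position"],s["ee_rot"],s["contact_force"],s["width"])
A=cv2.resize(im[:,:,::-1],(780,585),interpolation=cv2.INTER_CUBIC)
cv2.imwrite("pics/w3c.png",A); cv2.imwrite("pics/top3.png",r.capture("top")[:,:,::-1])
print(proj(c,[.447,-.229,.14]))
E
```

```text
[ 0.44675053 -0.22846385  0.28001691] [-3.14153001e+00  1.04796185e-04 -2.98453689e+00] [ 0.32528847 -0.31206803 -0.3250136 ] 0.03571609133272705
[258.40353796 202.63566025]
```

View pics/w3c.png

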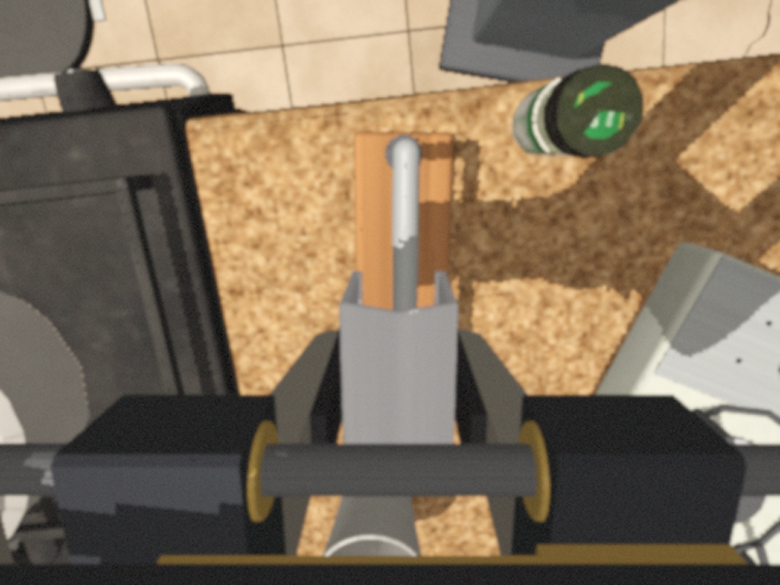

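The bar runs vertically from (404,165) to (405,300) in the enlarged view, nearly centred under the guard, whose feet are at 350 and 450.

```bash
python3 - <<'E'
from h import *
c=dict(np.load("pics/w3.npz"));k=780/512
a=onz(c,404.5/k,175/k,.14);b=onz(c,404.5/k,295/k,.14)
s=r.get_state();R0=Ro.from_euler("xyz",s["ee_rot"])
print(a,b,np.arctan2(*(b-a)[1::-1]))
print("bar in tool cm",R0.inv().apply(a-s["position"])*100,R0.inv().apply(b-s["position"])*100)
e=onz(c,403/k,138/k,.14);print("front end",e)
for x in (350,450): print("feet",R0.inv().apply(onz(c,x/k,285/k,.181)-s["position"])*100)
E
```

```text
[ 0.38416166 -0.2339607   0.14      ] [ 0.43940443 -0.22495357  0.14      ] 0.16162411441110852
bar in tool cm [ 6.26358585  0.44691786 14.00090374] [ 0.66642316  0.47333838 14.00134227]
front end [ 0.36858046 -0.23716962  0.14      ]
feet [ 2.25210219 -1.69920228  9.90137279]
feet [2.25735054 2.17661684 9.90109529]
```

Request:
servo_tool([
  [0, 0.2, 0.5, 0, 0, 0, 2.5],
  [0, 0.2, 3, 0, 0, 0, 2.5],
  [0, 0.2, 5.5, 0, 0, 0, 2.5],
  [0, 0.2, 7, 0, 0, 0, 2.5],
  [0, 0.2, 7.7, 0, 0, 0, 2.5],
  [0, 0.2, 8.0, 0, 0, 0, 2.5],
  [0, 0.2, 8.1, 0, 0, 0, 2.5],
  [0, 0.2, 8.1, 0, 0, 0, 2.5],
])

```text
clock: 5.42
position: [0.4465, -0.2272, 0.1994]
ee_rot: [-3.141, 0.001, -2.985]
contact_force: [-0.2, 0.5, 0.1]
width: 0.0362
grasp_force: 12.0
```

Request:
servo_tool([
  [0, 0, 0.1, 0, 0, 0, 2.5],
  [0, 0, 0.2, 0, 0, 0, 2.5],
  [0, 0, 0.2, 0, 0, 0, 2.5],
])

```text
clock: 5.8
position: [0.4466, -0.2272, 0.1982]
ee_rot: [-3.141, 0.001, -2.985]
contact_force: [-3.3, 2.0, 12.3]
width: 0.0358
grasp_force: 12.0
```

Request:
servo_tool([
  [0, 0, -0.1, 0, 0, 0, 3.6],
  [0, 0, -0.1, 0, 0, 0, 4],
  [0, 0, -0.1, 0, 0, 0, 4.6],
  [0, 0, -0.1, 0, 0, 0, 5.4],
  [0, 0, -0.1, 0, 0, 0, 6],
  [0, 0, -2, 0, 0, 0, 6.5],
  [0, 0, -5, 0, 0, 0, 7],
  [0, 0, -9, 0, 0, 0, 7],
  [0, 0, -10, 0, 0, 0, 7],
  [0, 0, -10, 0, 0, 0, 7],
])

```text
clock: 7.05
position: [0.4463, -0.2271, 0.297]
ee_rot: [-3.141, 0.001, -2.985]
contact_force: [-0.3, -0.7, -1.0]
width: 0.0702
grasp_force: 0.0
```

```bash
python3 - <<'E'
from h import *
c,im=look("w4"); cs=r.camera_model("scene"); sc=r.capture("scene")
A=cv2.resize(im[100:310,130:400],(400,311)); u,v=proj(cs,[.447,-.229,.12]).astype(int)
B=cv2.resize(sc[v-55:v+55,u-60:u+60],(395,362)); o=np.zeros((370,800,3),np.uint8);o[:311,:400]=A;o[:362,402:797]=B
cv2.imwrite("pics/w4c.png",o[:,:,::-1])
cv2.imwrite("pics/top4.png",r.capture("top")[:,:,::-1])
goto([.404,.2685,.25],np.pi-.765)
E
```

```text
now [ 0.4457 -0.2267  0.2955] [ 3.140e+00 -2.000e-03 -2.985e+00] clock 7.2
delta cm [-3.6  49.56  4.61] rot [ 0.    -0.002  0.921]
```

View pics/w4c.png

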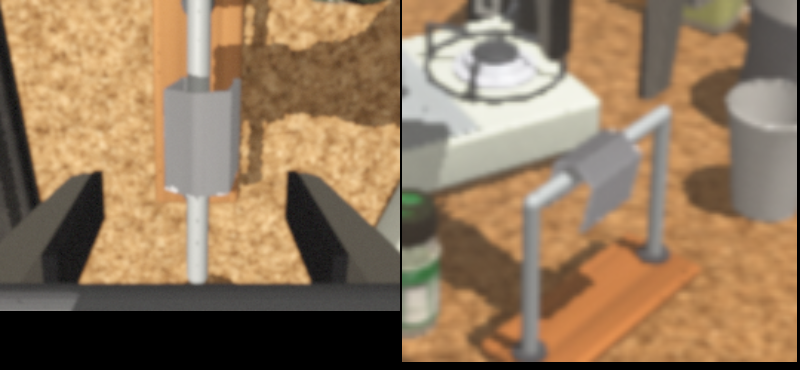

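The guard hangs astride the bar (wrist view around (200,135), scene view around (600,180)). Next stop is above the bare spindle for a close look, on the way to the knob.

Request:
servo_tool([
  [-1, 4, 0, 0, 0, 0.05, 7],
  [-2.2, 9, 1, 0, 0, 0.15, 7],
  [-3.5, 14.5, 2, 0, 0, 0.25, 7],
  [-5, 20, 3.5, 0, 0, 0.33, 7],
  [-6.2, 24.5, 5, 0, 0, 0.37, 7],
  [-6.7, 26.7, 5.5, 0, 0, 0.37, 7],
  [-6.7, 26.7, 5.5, 0, 0, 0.37, 7],
  [-6.7, 26.7, 5.5, 0, 0, 0.37, 7],
  [-6.7, 26.7, 5.5, 0, 0, 0.37, 7],
  [-6.7, 26.7, 5.5, 0, 0, 0.37, 7],
])

```text
clock: 8.45
position: [0.471, 0.0464, 0.2421]
ee_rot: [-3.142, 0.0, 2.927]
contact_force: [-0.4, 0.0, 0.7]
width: 0.0696
grasp_force: 0.0
```

```bash
python3 - <<'E'
from h import *
c,im=look("w5"); s=r.get_state(); print(s["position"],s["ee_rot"],s["width"])
u,v=proj(c,[.470,.046,.086]).round().astype(int);print(u,v)
A=cv2.resize(im[v-60:v+60,u-85:u+85],(793,560),interpolation=cv2.INTER_CUBIC)
cv2.imwrite("pics/w5c.png",A[:,:,::-1])
E
```

```text
[0.47096863 0.04648781 0.24208155] [3.14152728e+00 2.97173131e-04 2.92667142e+00] 0.06974163077109644
259 196
```

View pics/w5c.png

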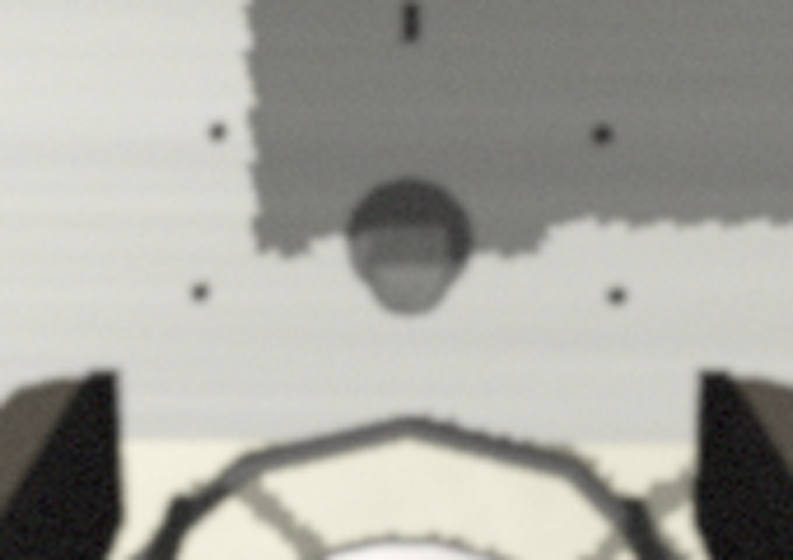

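The close view shows the spindle's D centred at u≈409 with its flat towards the image top (the cooker's front). The plate collar is a circle centred at (409,239), the off mark is at (411,22), and the finger edges are at 117 and 697.

```bash
python3 - <<'E'
from h import *
c=dict(np.load("pics/w5.npz"));k=793/170
s=r.get_state();R0=Ro.from_euler("xyz",s["ee_rot"]);p0=s["position"]
P=lambda x,y,z:onz(c,174+x/k,136+y/k,z)
T=lambda X:(R0.inv().apply(X-p0)*1000).round(1)
a=lambda v:np.arctan2(v[1],v[0])
y=[a(P(601,134,.06)-P(218,131,.06))-np.pi/2,a(P(617,295,.06)-P(200,292,.06))-np.pi/2];print("yaw",y)
x=np.array([np.cos(y[1]),np.sin(y[1]),0])
for n,X in(("off",P(411,22,.06)+.04*x),("collar",P(409,239,.06)),("back",P(408,315,.0845)-.007*x),("flatTop",P(409,265,.086)+.0015*x)):print(n,X.round(4),"tool mm",T(X))
print("fingers",T((P(117,385,p0[2]-.088)+P(697,385,p0[2]-.088))/2),T(P(117,385,p0[2]-.088)))
# knob via top camera, next move
goto([.404,.2685,.25],np.pi-.765)
E
```

```text
yaw [np.float64(-0.22196214524268187), np.float64(-0.22147849554479015)]
off [0.4708 0.0484 0.06  ] tool mm [  0.6   1.8 182.1]
collar [0.4707 0.0483 0.06  ] tool mm [  0.7   1.7 182.1]
back [0.4705 0.0482 0.0845] tool mm [  0.9   1.6 157.6]
flatTop [0.4697 0.0485 0.086 ] tool mm [  1.7   1.7 156.1]
fingers [ 7.4  1.4 88. ] [  7.4 -34.   88. ]
now [0.471  0.0465 0.2421] [3.142 0.    2.927] clock 8.5
delta cm [11.28 20.26 -0.79] rot [0.   0.   0.55]
```

Request:
servo_tool([
  [2, 4, 0, 0, 0, 0.1, 7],
  [4.5, 9, 0, 0, 0, 0.25, 7],
  [7, 14, 0.5, 0, 0, 0.4, 7],
  [10, 18.5, 1.5, 0, 0, 0.53, 7],
  [11.3, 20.3, 2.2, 0, 0, 0.55, 7],
  [11.3, 20.3, 2.2, 0, 0, 0.55, 7],
  [11.3, 20.3, 2.2, 0, 0, 0.55, 7],
  [11.3, 20.3, 2.2, 0, 0, 0.55, 7],
  [11.3, 20.3, 2.2, 0, 0, 0.55, 7],
])

```text
clock: 9.62
position: [0.404, 0.2688, 0.2202]
ee_rot: [3.141, 0.0, 2.377]
contact_force: [-0.2, 0.1, -0.5]
width: 0.0702
grasp_force: 0.0
```

```bash
python3 - <<'E'
from h import *
c,im=look("w6"); s=r.get_state(); print(s["position"],s["ee_rot"],s["width"])
u,v=proj(c,[.404,.2685,.02]).round().astype(int);print(u,v)
A=cv2.resize(im[v-50:v+50,u-70:u+70],(784,560),interpolation=cv2.INTER_CUBIC)
A=(255*(A/255.)**.5).astype(np.uint8)
cv2.imwrite("pics/w6c.png",A[:,:,::-1])
E
```

```text
[0.40393943 0.2689312  0.22015044] [3.14124160e+00 1.15320224e-04 2.37674502e+00] 0.06965415251945259
259 184
```

View pics/w6c.png

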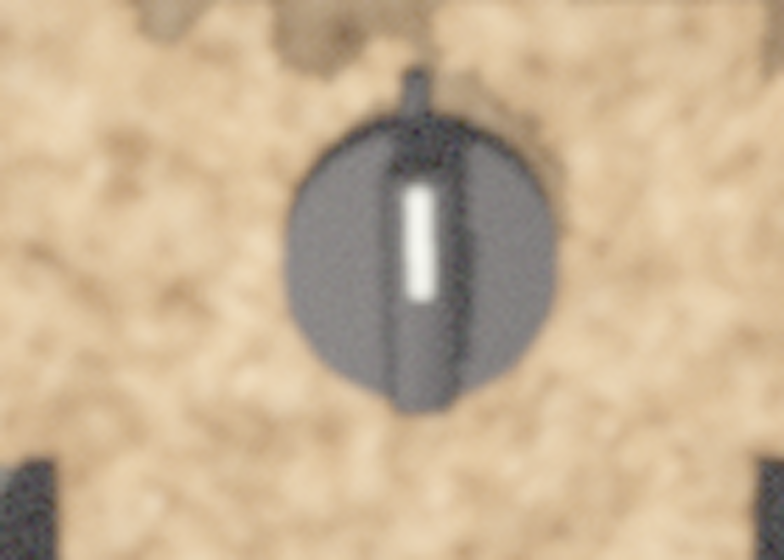

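The knob is nearly aligned: skirt circle centre (421,260), white line (418,187) to (421,300), nib tip (415,75).

```bash
python3 - <<'E'
from h import *
c=dict(np.load("pics/w6.npz"));k=5.6
s=r.get_state();R0=Ro.from_euler("xyz",s["ee_rot"]);p0=s["position"]
P=lambda x,y,z:onz(c,189+x/k,134+y/k,z)
T=lambda X:(R0.inv().apply(X-p0)*1000).round(1)
a=lambda v:np.arctan2(v[1],v[0])
C=P(421,259,.02);print("skirt",C,T(C)); w0,w1=P(418,187,.038),P(421,300,.038);print("line",T(w0),T(w1),a(w1-w0))
n=P(415,72,.01);print("nib",T(n),a(C-n)); print("back end bar top",T(P(424,410,.03)))
print("bar mid y at front/back",T(P((390+462)/2,185,.038)),T(P((393+460)/2,390,.038)))
print("fingers",T((P(55,470,p0[2]-.088)+P(757,470,p0[2]-.088))/2), "rad",T(P(285,259,.02)),T(P(557,259,.02)))
E
```

```text
skirt [0.40454933 0.27394397 0.02      ] [  3.1   4.  200.2]
line [ 18.7   3.3 182.1] [  1.    3.8 182.2] -0.7359687658333757
nib [ 32.3   3.  210.1] -0.7310933794195196
back end bar top [-19.5   4.4 190.2]
bar mid y at front/back [ 19.    4.5 182.1] [-13.6   4.7 182.2]
fingers [ 8.4  1.4 88. ] rad [  3.  -18.2 200.1] [  3.1  26.2 200.2]
```

Request:
servo_tool([
  [0.15, 0.25, 3, 0, 0, -0.02, 6],
  [0.15, 0.25, 7, 0, 0, -0.02, 5],
  [0.15, 0.25, 10, 0, 0, -0.02, 4],
  [0.15, 0.25, 11, 0, 0, -0.02, 3.5],
  [0.15, 0.25, 11, 0, 0, -0.02, 3],
  [0.15, 0.25, 11, 0, 0, -0.02, 2],
  [0.15, 0.25, 11, 0, 0, -0.02, 0.6],
  [0.15, 0.25, 11, 0, 0, -0.02, 0.6],
  [0.15, 0.25, 11, 0, 0, -0.02, 0.6],
  [0.15, 0.25, 11, 0, 0, -0.02, 0.6],
], force=40)

```text
clock: 10.92
position: [0.4045, 0.2725, 0.1106]
ee_rot: [3.141, 0.0, 2.398]
contact_force: [-1.3, 0.1, 6.2]
width: 0.0117
grasp_force: 40.0
```

Request:
servo_tool([
  [0, 0, -2, 0, 0, 0, 0.6],
  [0, 0, -6, 0, 0, 0, 0.6],
  [0, 0, -11, 0, 0, 0, 0.6],
  [-3, -2, -12.4, 0, 0, -0.1, 0.6],
  [-8, -5, -12.4, 0, 0, -0.2, 0.6],
  [-13, -8, -12.4, 0, 0, -0.35, 0.6],
  [-18, -11, -12.4, 0, 0, -0.48, 0.6],
  [-20.1, -12.2, -12.4, 0, 0, -0.52, 0.6],
  [-20.1, -12.2, -12.4, 0, 0, -0.52, 0.6],
  [-20.1, -12.2, -12.4, 0, 0, -0.52, 0.6],
])

```text
clock: 12.18
position: [0.4692, 0.0469, 0.2339]
ee_rot: [3.141, -0.0, 2.917]
contact_force: [-0.2, -0.1, 0.2]
width: 0.0117
grasp_force: 40.0
```

Request:
servo_tool([
  [0, 0, 0, 0, 0, 0, 0.6],
  [0, 0, 0, 0, 0, 0, 0.6],
])

```text
clock: 12.42
position: [0.4694, 0.0472, 0.2339]
ee_rot: [3.142, -0.0, 2.919]
contact_force: [-0.1, 0.0, -0.3]
width: 0.0118
grasp_force: 40.0
```

```bash
python3 - <<'E'
from h import *
c,im=look("w7"); s=r.get_state(); print(s["position"],s["ee_rot"],s["width"],s["grasp_force"])
u,v=proj(c,[.470,.0466,.12]).round().astype(int);print(u,v)
A=im[v-80:v+50,u-90:u+90]
A=cv2.resize(A,(775,560),interpolation=cv2.INTER_CUBIC)
A=(255*(A/255.)**.5).astype(np.uint8)
cv2.imwrite("pics/w7c.png",A[:,:,::-1])
E
```

```text
[0.46938007 0.0471497  0.23392845] [ 3.14158321e+00 -7.94378099e-05  2.91887935e+00] 0.011672454230660607 39.99973475933075
258 216
```

View pics/w7c.png

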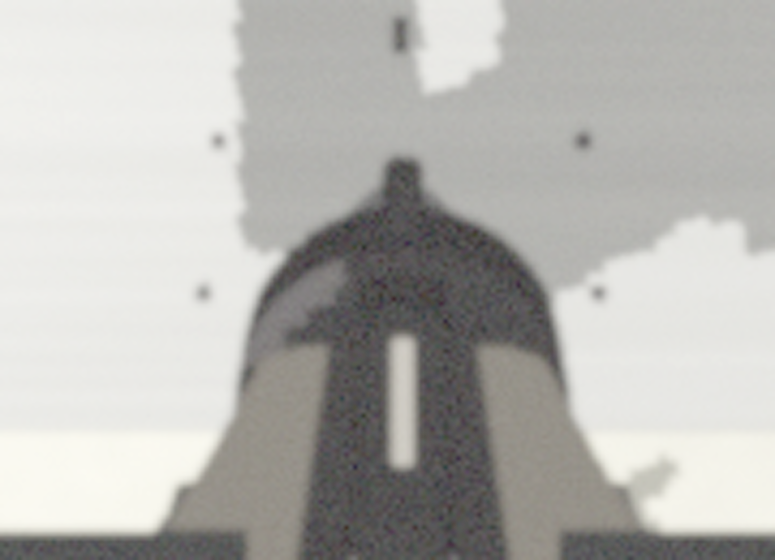

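The held knob's pointer and line are vertical at u≈403, nib tip (403,160). The off mark is at (400,35), and the hole pairs (218/583,141) and (203/598,292) centre at u≈400.5, so the yaw matches.

```bash
python3 - <<'E'
from h import *
c=dict(np.load("pics/w7.npz"));k=775/180
s=r.get_state();R0=Ro.from_euler("xyz",s["ee_rot"]);p0=s["position"]
P=lambda x,y,z:onz(c,168+x/k,136+y/k,z)
T=lambda X:(R0.inv().apply(X-p0)*1000).round(1)
a=lambda v:np.arctan2(v[1],v[0])
h=[P(u,v,.06) for u,v in((218,141),(583,141),(203,292),(598,292))]
print("yaw",[a(h[1]-h[0])-np.pi/2,a(h[3]-h[2])-np.pi/2],"tool",p0,s["ee_rot"][2]-np.pi)
x=np.array([np.cos(-.222),np.sin(-.222),0])
print("spindle by off",T(P(400,35,.06)+.04*x),"holes mid",T(sum(h)/4))
# hole positions relative to spindle axis from w5 (collar centre)
c5=dict(np.load("pics/w5.npz"));k5=793/170;Q=lambda u,v:onz(c5,174+u/k5,136+v/k5,.06)
h5=sum(Q(u,v) for u,v in((218,131),(601,134),(200,292),(617,295)))/4
print("spindle by holes",T(sum(h)/4+Q(409,239)-h5))
for z in(.128,.133,.138): print("nib",z,T(P(403,160,z)))
print("line",T(P(402,337,.1613)),T(P(402,468,.1613)))
# same quantities from w6 with knob at that TCP shift
E
```

```text
yaw [np.float64(-0.22162194739321572), np.float64(-0.22157532323089946)] tool [0.46938007 0.0471497  0.23392845] -0.22271329986665478
spindle by off [ -1.    1.3 173.9] holes mid [  3.6   1.4 173.9]
spindle by holes [ -1.1   1.4 173.9]
nib 0.128 [ 30.1   1.8 105.9]
nib 0.133 [ 31.2   1.7 100.9]
nib 0.138 [32.3  1.7 95.9]
line [15.7  1.6 72.6] [-1.4  1.6 72.6]
```

Request:
servo_tool([
  [0, -0.05, 1.5, 0, 0, 0, 0.6],
  [0, -0.05, 3, 0, 0, 0, 0.6],
  [0, -0.05, 3.4, 0, 0, 0, 0.6],
  [0, -0.05, 3.4, 0, 0, 0, 0.6],
  [0, -0.05, 3.6, 0, 0, 0, 0.6],
  [0, -0.05, 3.8, 0, 0, 0, 0.6],
  [0, -0.05, 4.0, 0, 0, 0, 0.6],
  [0, -0.05, 4.0, 0, 0, 0, 0.6],
])

```text
clock: 13.48
position: [0.4694, 0.046, 0.1939]
ee_rot: [3.142, -0.0, 2.918]
contact_force: [1.0, 0.4, -1.4]
width: 0.012
grasp_force: 40.0
```

```bash
python3 - <<'E'
from h import *
s=r.get_state();R0=Ro.from_euler("xyz",s["ee_rot"]);print(s["position"],"F tool",R0.inv().apply(s["contact_force"]).round(2),"M",R0.inv().apply(s["wrist_torque"]).round(3),s["width"])
E
```

```text
[0.46938444 0.04596028 0.19389919] F tool [-0.89  0.58  1.37] M [-0.075  0.005 -0.049] 0.011973661074273749
```

Request:
servo_tool([
  [0, 0, 0.3, 0, 0, 0, 0.6],
  [0, 0, 0.6, 0, 0, 0, 0.6],
  [0, 0, 0.9, 0, 0, 0, 0.6],
  [0, 0, 1.1, 0, 0, 0, 0.6],
  [0, 0, 1.1, 0, 0, 0, 0.6],
])

```text
clock: 14.1
position: [0.4693, 0.046, 0.1827]
ee_rot: [-3.141, -0.0, 2.918]
contact_force: [0.1, 0.8, -1.1]
width: 0.0116
grasp_force: 40.0
```

```bash
python3 - <<'E'
from h import *
s=r.get_state();R0=Ro.from_euler("xyz",s["ee_rot"]);print(s["position"],"F tool",R0.inv().apply(s["contact_force"]).round(2),"M",R0.inv().apply(s["wrist_torque"]).round(3),s["width"])
E
```

```text
[0.46933394 0.04595448 0.18273927] F tool [0.11 0.82 1.09] M [-0.044  0.074  0.043] 0.011624674522087196
```

Request:
servo_tool([
  [0, 0, 0.3, 0, 0, 0, 0.6],
  [0, 0, 0.5, 0, 0, 0, 0.6],
  [0, 0, 0.7, 0, 0, 0, 0.6],
  [0, 0, 0.7, 0, 0, 0, 0.6],
])

```text
clock: 14.6
position: [0.4696, 0.046, 0.176]
ee_rot: [3.142, 0.0, 2.918]
contact_force: [-0.5, -0.3, 4.8]
width: 0.0117
grasp_force: 40.0
```

Request:
servo_tool([
  [0, 0, 0.1, 0, 0, 0, 0.6],
  [0, 0, 0.2, 0, 0, 0, 0.6],
  [0, 0, 0.2, 0, 0, 0, 0.6],
])

```text
clock: 14.98
position: [0.4696, 0.046, 0.1741]
ee_rot: [3.142, 0.0, 2.918]
contact_force: [-2.3, -0.1, 5.8]
width: 0.0116
grasp_force: 40.0
```

Spring force is rising as expected; pressing on to the stop.

Request:
servo_tool([
  [0, 0, 0.1, 0, 0, 0, 0.6],
  [0, 0, 0.2, 0, 0, 0, 0.6],
  [0, 0, 0.2, 0, 0, 0, 0.6],
  [0, 0, 0.2, 0, 0, 0, 0.6],
])

```text
clock: 15.48
position: [0.4697, 0.046, 0.1732]
ee_rot: [3.141, 0.001, 2.918]
contact_force: [-5.1, 0.1, 21.0]
width: 0.0118
grasp_force: 40.0
```

Request:
servo_tool([
  [0, 0, 0, 0, 0, 0, 0.6],
  [0, 0, 0, 0, 0, 0, 0.6],
  [0, 0, 0, 0, 0, 0, 0.6],
  [0, 0, 0, 0, 0, 0, 0.6],
])

```text
clock: 15.98
position: [0.4697, 0.0459, 0.1731]
ee_rot: [3.141, 0.001, 2.918]
contact_force: [-4.9, -0.4, 20.9]
width: 0.0113
grasp_force: 40.0
```

```bash
python3 - <<'E'
from h import *
a=cv2.imread("pics/top4.png").astype(int); b=r.capture("top")[:,:,::-1].astype(int)
d=np.abs(a-b).max(2)[190:240,340:375]; print("rail area diff",d.max(),(d>60).sum())
s=r.get_state();print(s["position"],s["contact_force"])
print(r.finish_job())
E
```

```text
rail area diff 172 921
[0.46972998 0.04596268 0.17317664] [-5.49490177 -0.14290274 20.98705881]
the job is handed in; nothing more can be done
None
```

The guard was left hanging on the rail bar, and the job was handed in at about 16 s with the knob seated on the spindle and held pressed to its stop at about 21 N; my last picture check on the guard proved nothing (the earlier picture had the arm over the rail), so that rests on the close look after release.

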